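Make up two supper kits from the clip rack and the fruit

TASK

Make up the two supper kits, pulling the jars and the mill one at a time up out of their sprung clips and laying each in one of the long cradles of its tray. The white tray gets the jar with the black label and green contents and, in its round fruit cup, the lemon; the blue tray gets the jar with the blue label and reddish contents, the black salt mill and, in its fruit cup, the lime (the fruit lying between the trays). Set everything down rather than dropping it, and do not knock the kitchen timer or the red-lidded jar standing behind.

Things in the scene. Friction and masses are not known exactly. Their poses are not given: they have to be found in the camera images.
- herb_jar: Glass herb jar lying in any one of the rack's clips: dia 41, length 105 mm, 0.11 kg, black label, green contents, black cap. Origin: its centre, 29 mm above the worktop; x along the jar to the cap. Grip it across its middle (25 N or more) and pull straight up: the sprung jaws let go after about 20 mm, at 13 N or so. For the white tray.
- spice_jar: Glass spice jar lying in any one of the rack's clips: dia 41, length 105 mm, 0.11 kg, blue label, reddish contents, black cap. Origin: its centre, 29 mm above the worktop; x along the jar to the cap. Grip and pull it like the herb jar. For the blue tray.
- salt_mill: Plain black salt mill lying in any one of the rack's clips: dia 43, length 103 mm, 0.16 kg. Origin: its centre, 30 mm above the worktop; x along the mill. Grip and pull it like the herb jar (about 17 N). For the blue tray.
- lemon: Yellow lemon, 77 mm long (its x), 51 wide (y), 52 high, 0.1 kg, lying between the trays at any yaw, about 90 mm from the lime (other fruit far to the left is not meant). Origin: its centre, 26 mm above the worktop. Grasp across y. For the white tray.
- lime: Green lime, 57 mm long (its x), 46 wide (y), 45 high, 0.06 kg, lying between the trays at any yaw (other fruit far to the left is not meant). Origin: its centre, 22 mm above the worktop. Grasp across y. For the blue tray.
- clip_rack: Fixed bamboo board, 100 (x) by 236 mm (y), with two white clip strips. Origin: centre of its underside. Clips at y = -0.078, 0, +0.078 hold the cylinders along its x, 9 mm above the worktop. Sprung jaw leaves, 14 mm wide, at x = -0.03 and +0.03, tips 49 mm up; between them 40 mm of the jar is free. 35 mm between neighbours: open the fingers only partly.
- white_tray: White fixed tray, 210 (x, away from robot) by 150 mm (y), floor top 6 mm up, rim 14 mm. Origin: centre of its underside. In its frame: two alike cradles (4 bumpers each), centres (-0.040, -0.038) and (-0.040, 0.038); a jar lies in either along tray x, either way round, axis 27 mm up. Fruit cup (ring, 52 mm inside) at (0.064, 0), fruit centre 28 to 38 mm up. Bumpers, ring 12 to 14 mm up.
- blue_tray: Blue fixed tray, same form and frame as the white one (the two may be swapped; each is turned up to 0.2 rad): cradles for jar and mill, either in either, centres (-0.040, -0.038) and (-0.040, 0.038), fruit cup (0.064, 0). Wall cabinets hang over x > 0.58, y < 0.38 from 0.46 m up: carry in straight lines rather than wide arcs.
- timer: White round kitchen timer, 60 mm across, 62 mm high, standing loose behind the trays; a bystander. Origin: centre of its underside.
- nut_jar: Jar with red lid and tan contents, 65 mm across, 100 mm high, standing loose behind the trays; a bystander. Origin: centre of its underside.

How it is judged:
By the outcome, as a careful person would: the job done as asked, in the order asked, and still so for the second after the job is handed in, with the robot touching nothing.
It also fails if it takes over 128 s, if anything falls off the work surface, if the arm or the gripper's body presses on something with over 40 N, if the wrist force passes 120 N, or if a joint passes its speed limit or range.

ROBOT

A 6-joint arm with a two-finger parallel gripper is mounted at the origin on a cart in front of the work surface, level with it; the furniture and walls round the work are solid. World frame = base frame: x ahead of the robot, y to its left, z up, the work surface at z = 0. Lengths are in m, angles in rad, forces in N, time in s.
With the tool pointing down it reaches from about 0.35 to 0.775 m from the base axis. Payload 5.5 kg.
Tool frame: the origin (TCP) lies where the fingers leave the gripper's body, on its centre line; the fingertips stand env.tip_reach ahead of it and the grasp point (between the pads) lies 54 mm ahead of it (env.tip_reach is the distance from the TCP to the fingertips, in m); z points along the fingers, y is the line along which they close (so a half turn about z gives the same grasp; the last joint's range is limited). The gripper opens to 85 mm and grips with 20 to 120 N. Pads are 22 mm wide; open, the fingers measure 114 mm over their backs; the gripper's body (76 mm by 85 mm) begins 54 mm behind the grasp point. The pads swing forward as they close: fully open they stand 13 mm farther back than shut.
Start: joints at [-1.301, 0.313, 0.046, 1.304, 0, 1.431], TCP at [0.229, -0.527, 0.304] pointing down, gripper open.
Joint ranges: [-2.76, 2.76], [-0.86, 1.69], [-1.03, 1.26], [-2.2, 2.34], [-1.47, 1.5], [-3.14, 3.14]. Speed limits (rad/s): [2.57, 2.57, 3.14, 3.14, 3.14, 3.14].

INTERFACE

Orientations are given as a unit quaternion [w, x, y, z].
In Python, from workcell import status, optics, hand_in, env gives the robot as it stands.
- The arm moves only by the shell command python3 -m handwheel 'ROWS' [FORCE]. ROWS is a JSON object whose one key "deltas" holds a list of rows, each a list of 5 numbers: the opening, from -1 (shut) to 1 (fully open), then the shift along the tool's x, y, z in units of 40 mm (1.0 is 40 mm), then the turn about the tool's z in units of 10 degrees (1.0 is 10 degrees). In form: {"deltas": [[jaw, x, y, z, roll], ...]}. A call has 1 to 20 rows; each row shifts and turns the commanded pose from where the row before left it, along the tool's axes as they then stand; what a row does not reach is not made up. A row lasts 1/8 s, in which the tool goes at most 62.5 mm and 10.7 degrees, less where a joint would pass 70% of its speed; a pose out of reach is approached as far as the arm can. A call is refused whole if a number of a shift passes 1 or a number of a turn 1, either way. A call with a gripper value outside its range is refused whole. The fingers move at their own pace and stop on an object; FORCE is the grip in N (left out, the last holds). Time passes only in rows, so rows that do not move let the fingers close. It gives the time, the measured TCP pose, the force, the opening and the grip force at its end, in the units of the state.
- status.get_state(): the state, without advancing time (a new reading comes with each control period).
- optics.read_camera(name): name is "side" or "top" or "wrist"; returns a dict with "frame" (480x640x3 uint8, red, green, blue), "depth" (480x640 float32, m along the optical axis (not along the pixel's ray), 0 where there is no reading), "vfov" (degrees; the focal length in pixels is half the picture's height over the tangent of half this angle, whatever the lens; pixels are square), "cx", "cy" (the principal point, pixels), "origin" and "attitude" of the camera in the world. Camera axes: x right, y down, z forward; pixel columns grow to the right and rows downward; lengths in m; the calibration is good to about 2 mm. A picture is of the moment at which its call begins.
- hand_in(): hands the job in; it is judged then, once.
The state is a dict: "clock": time; "joint_pos": joint angles; "qvel": joint speeds; "tau": joint torques, N m; "tcp_pos": TCP position; "orientation": TCP orientation; "wrist_force": force on the tool from outside, world axes, zero at the start; "ft_torque": the same for the moment, N m; "finger_gap": finger opening in m; "grip_force": force on a finger pad.
Only numpy, scipy, OpenCV 4.12 (cv2) and the standard library are available. Lean on these libraries where they do the work, as an engineer would, in place of code of your own. Each camera call takes 0.05 s, during which the arm holds its last target. There are 200 camera calls.

## Working session

There is one attempt and no reset: what is moved stays moved. The work goes in short steps, Python scripts to look and compute and a shell command to move; the robot and the scene stay as the last step left them, time stands still between calls to the robot, and variables do not carry over. Pictures are saved under pics/ and viewed, at most 14 in all, crops included, and the job is handed in when it is done.

```bash
mkdir -p pics; ls
cat > h.py <<'E'
import numpy as np, cv2
from workcell import status, optics, env
from scipy.spatial.transform import Rotation as R
def cam(n,save=None):
    c=optics.read_camera(n)
    if save: cv2.imwrite('pics/'+save,c['frame'][:,:,::-1])
    np.savez('/tmp/'+n+'.npz',**c)
    return c
def rot(c):
    a=np.array(c['attitude'])
    return a if a.shape==(3,3) else R.from_quat(a,scalar_first=True).as_matrix()
def ray(c,u,v):
    f=240/np.tan(np.radians(float(c['vfov']))/2)
    return np.array(c['origin']), rot(c)@np.array([(u-c['cx'])/f,(v-c['cy'])/f,1.])
def atz(c,u,v,z):
    o,d=ray(c,u,v); return o+d*(z-o[2])/d[2]
def pt(c,u,v):
    o,d=ray(c,u,v); return o+d*float(c['depth'][int(v),int(u)])
def load(n): return dict(np.load('/tmp/'+n+'.npz'))
def cloud(c):
    f=240/np.tan(np.radians(float(c['vfov']))/2)
    v,u=np.mgrid[:480,:640]; d=c['depth']
    P=np.stack([(u-c['cx'])/f*d,(v-c['cy'])/f*d,d],-1)
    return P@rot(c).T+np.array(c['origin'])
E
python3 - <<'E'
from h import *
for n in('top','side','wrist'):
    c=cam(n,n+'0.png'); print(n,c['vfov'],c['cx'],c['cy'],c['origin'],c['attitude'],(c['depth']>0).mean())
print(status.get_state(),env.tip_reach)
E
```

```text
pics
top 55.00232692854039 320.7862532818123 233.7996000777908 [0.4115612  0.0818349  1.08465755] [-0.0329895   0.714368   -0.69857491  0.02414847] 0.9959895833333333
side 56.62221874608048 319.20199689352575 239.7001066072896 [0.17856407 0.96568368 0.75983693] [ 0.08781679 -0.15777298  0.87861727 -0.44207193] 0.996015625
wrist 59.965596962166416 317.0221397550314 236.33647489739283 [ 0.2967739  -0.49904417  0.37335068] [ 0.11696749  0.82796496 -0.54286957 -0.07800808] 0.9960546875
{'clock': 0.15, 'joint_pos': array([-1.30063227e+00,  3.13810631e-01,  4.52382995e-02,  1.30359073e+00,
        2.33427223e-05,  1.43117174e+00]), 'qvel': array([ 0.00063639, -0.00124471,  0.00229478, -0.00057868,  0.00082089,
        0.0012569 ]), 'tau': array([ 1.59114978e-03, -4.81065309e+01,  2.98816162e+01,  1.39464863e-02,
       -9.73507031e-05, -7.38249696e-06]), 'tcp_pos': array([ 0.22899651, -0.52712755,  0.30322279]), 'orientation': array([-6.82673529e-04,  9.79082265e-01,  2.03463636e-01, -3.29250406e-05]), 'wrist_force': array([ 0.06127226, -0.21066712, -0.26695399]), 'ft_torque': array([ 0.00125492, -0.00091702,  0.03034331]), 'grip_force': 0.0, 'finger_gap': 0.08535249227967391} 0.0726
```

View pics/top0.png

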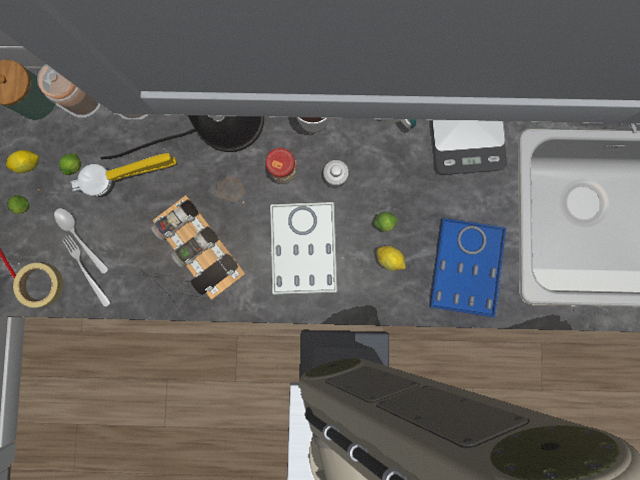

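View pics/side0.png

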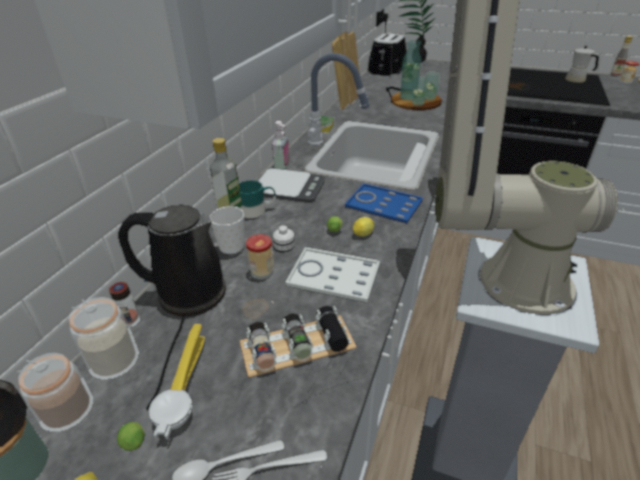

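The top view shows the rack at about (198,247), with the red, green and black items from back to front. The white tray is at (303,248), the blue tray at (467,267), the lime at (385,222), the lemon at (391,258), the nut jar at (281,164) and the timer at (336,173). Next I enlarge both areas.

Run:
```python
from h import *
c=load('top');im=c['frame'][:,:,::-1]
a=cv2.resize(im[185:310,140:260],None,fx=4.6,fy=4.6,interpolation=cv2.INTER_CUBIC)
b=cv2.resize(im[195:325,262:512],None,fx=3.2,fy=3.2,interpolation=cv2.INTER_CUBIC)
cv2.imwrite('pics/a.png',a);cv2.imwrite('pics/b.png',b)
P=cloud(c)
for n,u,v in [('work',350,270),('nut',281,164),('timer',336,173),('lime',385,222),('lemon',391,258),('rack',198,247),('wt',305,260),('bt',465,290)]: print(n,P[v,u].round(4))
# segment fruit by colour and height
hsv=cv2.cvtColor(c['frame'],cv2.COLOR_RGB2HSV)
def seg(m,name):
    Q=P[m]; print(name,m.sum(),Q.mean(0).round(4),Q.max(0).round(4)); 
    uv=np.argwhere(m)[:,::-1].astype(np.float32)
    (cx,cy),(w,h),ang=cv2.minAreaRect(uv); print((cx,cy),(w,h),ang)
    X=Q[:,:2]-Q[:,:2].mean(0); w,V=np.linalg.eigh(X.T@X/len(X)); print('yaw',np.arctan2(V[1,1],V[0,1]),np.sqrt(w))
box=np.zeros((480,640),bool);box[205:280,360:415]=1
H,S,V=hsv[...,0],hsv[...,1],hsv[...,2]
seg(box&(H>20)&(H<34)&(S>120),'lemon')
seg(box&(H>=34)&(H<70)&(S>100),'lime')
```

```text
work [4.157e-01 2.600e-02 3.000e-04]
nut [0.6418 0.1851 0.0983]
timer [0.6318 0.0645 0.0635]
lime [ 0.5255 -0.0488  0.0458]
lemon [ 0.4442 -0.0623  0.0527]
rack [0.4594 0.3719 0.0495]
wt [0.4365 0.1317 0.0094]
bt [ 0.3755 -0.2407  0.0059]
lemon 529 [ 0.4451 -0.0619  0.0462] [0.4721 0.0818 1.0847]
(390.5, 257.5) (23.0, 27.0) 90.0
yaw 1.1265875681642044 [0.01286739 0.01818958]
lime 320 [ 0.527  -0.0489  0.049 ] [0.5503 0.0818 1.0847]
(385.3823547363281, 221.02938842773438) (19.550838470458984, 18.864843368530273) 30.963754653930664
yaw 2.225226122826877 [0.01117236 0.02065581]
```

View pics/a.png

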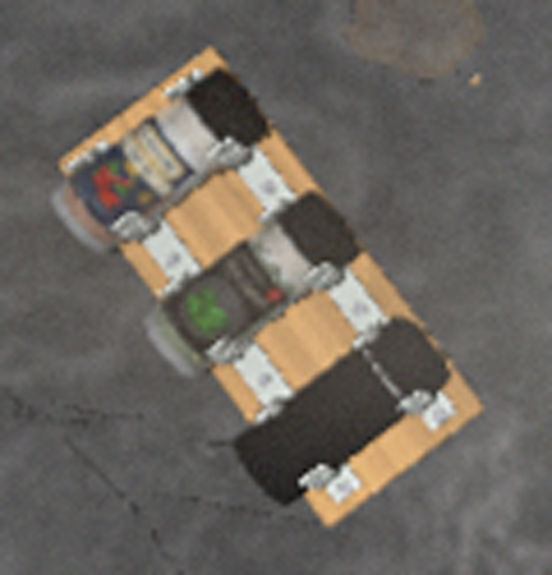

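View pics/b.png

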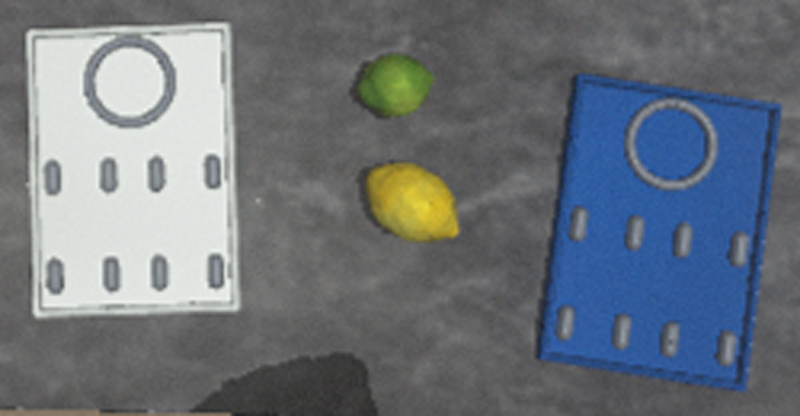

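The rack crop shows the spice jar at the back, the herb jar in the middle and the mill in front, all with caps toward the upper right. In the tray crop the ring centres are at (130,82) for white and (671,144) for blue. I now turn these pixels into positions, using two views.

```bash
cat >> h.py <<'E'
def tri(c1,p1,c2,p2):
    o1,d1=ray(c1,*p1);o2,d2=ray(c2,*p2)
    s=np.linalg.lstsq(np.c_[d1,-d2],o2-o1,rcond=None)[0]
    a,b=o1+s[0]*d1,o2+s[1]*d2
    return (a+b)/2,np.linalg.norm(a-b)
E
python3 - <<'E'
from h import *
t=load('top');s=load('side');P=cloud(t);np.set_printoptions(precision=4,suppress=True)
def A(p):return (p[0]/4.6+140-.4,p[1]/4.6+185-.4)
def B(p):return (p[0]/3.2+262-.35,p[1]/3.2+195-.35)
def rect(name,pts,f,z):
    w=np.array([atz(t,*f(p),z)[:2] for p in pts]); c=w.mean(0)
    e=w[1]-w[0]+w[2]-w[3]; # top-left->top-right = -y
    g=w[0]-w[3]+w[1]-w[2]
    print(name,c,'yaw',np.arctan2(g[1],g[0]),np.arctan2(-e[1],-e[0])-np.pi/2+0, 'size',np.linalg.norm(g)/2,np.linalg.norm(e)/2)
    return c,np.arctan2(g[1],g[0])
# trays: TL,TR,BR,BL
for n,pts,ring in(('white',[(27,30),(231,24),(240,310),(34,317)],(130,82)),('blue',[(577,73),(779,104),(746,389),(540,357)],(671,144))):
    c,y=rect(n,pts,B,.014); print(' ring',atz(t,*B(ring),.013)[:2],'pred',c+.064*np.array([np.cos(y),np.sin(y)]))
b={'white':[(52,178),(109,175),(156,174),(212,172),(55,275),(112,273),(160,272),(216,271)],'blue':[(579,223),(635,233),(682,240),(739,249),(566,323),(622,331),(671,339),(727,348)]}
for k,v in b.items():
    w=np.array([atz(t,*B(p),.013)[:2] for p in v]); print(k,'cradleL',w[[0,1,4,5]].mean(0),'cradleR',w[[2,3,6,7]].mean(0),'yaw',[np.arctan2(*(w[i]-w[i+4])[::-1]) for i in range(4)])
# rack: its y axis along long side
rect('rack',[(212,47),(483,408),(328,525),(60,160)],A,.008)
for n,p,q in(('wring',B((130,82)),(311,268)),('bring',B((671,144)),(371,197)),('lime',B((396,85)),(335,225)),('lemon',B((411,203)),(363,227))): print(n,tri(t,p,s,q))
# jars from depth
for n,e1,e2,r in(('spice',(88,215),(232,112),.0205),('herb',(176,338),(322,232),.0205),('mill',(268,465),(415,362),.0215)):
    a=atz(t,*A(e1),.03);b_=atz(t,*A(e2),.03)
    d=(b_-a);L=np.linalg.norm(d);print(n,(a+b_)[:2]/2,'yaw',np.arctan2(d[1],d[0]),'len',L)
    m=((a+b_)/2)[:2];d=d[:2]/L
    for cc in('top','side'):
        Q=cloud(load(cc)).reshape(-1,3);X=Q[:,:2]-m;al=X@d;ac=X@[-d[1],d[0]]
        k=(abs(al)<.018)&(abs(ac)<.028)&(Q[:,2]>.02)&(Q[:,2]<.06)
        print('  ',cc,k.sum(),'topz',np.percentile(Q[k,2],95),'across',ac[k].min(),ac[k].max())
# fruit from depth
for cc in('top','side'):
    Q=cloud(load(cc)).reshape(-1,3)
    for n,m in(('lemon',(.445,-.062)),('lime',(.527,-.052))):
        k=(np.hypot(*(Q[:,:2]-m).T)<.05)&(Q[:,2]>.012)&(Q[:,2]<.07)
        p=Q[k][:,:2]; 
        (cx,cy),(w,h),a=cv2.minAreaRect(p.astype(np.float32)*1000); C=np.cov((p-p.mean(0)).T);ww,V=np.linalg.eigh(C)
        print(cc,n,p.mean(0),'rect',cx,cy,w,h,a,'pca',np.arctan2(V[1,1],V[0,1]),np.sqrt(ww),'top',np.percentile(Q[k,2],98))
E
```

```text
white [0.4653 0.1364] yaw 0.053824205452258314 0.05390207427240279 size 0.20848837568654102 0.14911256826400215
 ring [0.529  0.1403] pred [0.5292 0.1399]
blue [ 0.4301 -0.2454] yaw -0.12473646941066185 -0.13125678540144814 size 0.2069604116491844 0.1477830737046477
 ring [ 0.4922 -0.2535] pred [ 0.4936 -0.2533]
white cradleL [0.4239 0.1724] cradleR [0.4277 0.097 ] yaw [np.float64(0.06128738884950285), np.float64(0.05782707913162885), np.float64(0.06542434678169261), np.float64(0.06192537943117969)]
blue cradleL [ 0.3948 -0.2025] cradleR [ 0.3847 -0.2773] yaw [np.float64(-0.12723102948298887), np.float64(-0.13281269046710306), np.float64(-0.1142501727884237), np.float64(-0.12717746107642156)]
rack [0.4631 0.3829] yaw -0.8986447039194171 -0.8948277526732326 size 0.09697857585710312 0.2333963308697303
wring (array([0.5283, 0.1402, 0.0071]), np.float64(0.002713371883606456))
bring (array([ 0.4839, -0.2574,  0.0074]), np.float64(0.01810365430453496))
lime (array([ 0.5291, -0.0536,  0.018 ]), np.float64(0.0026815292364214625))
lemon (array([ 0.4454, -0.0642,  0.0232]), np.float64(0.000897
[... 788 characters left out ...]
-63.8881950378418 60.62239456176758 59.485687255859375 14.19074821472168 pca 1.005303092573466 [0.0125 0.018 ] top 0.054120253170343566
top lime [ 0.5287 -0.0493] rect 529.880126953125 -50.905296325683594 47.560211181640625 45.01970291137695 55.64937973022461 pca 1.669026451349351 [0.0109 0.013 ] top 0.04788431286530562
side lemon [ 0.4414 -0.0509] rect 440.74041748046875 -57.72777557373047 68.5946044921875 45.303775787353516 28.486103057861328 pca -2.414275445718085 [0.0101 0.0168] top 0.05207426243116222
side lime [ 0.5252 -0.0407] rect 527.7221069335938 -45.02069854736328 44.96905517578125 41.14665985107422 8.292864799499512 pca -2.5453723358566043 [0.0094 0.0118] top 0.045840709075454164
```

```bash
cat > plan.py <<'E'
# usage: plan.py x y z psi   -> units of tool shift (old axes / new axes) and roll
import sys
from h import *
def plan(x,y,z,psi):
    s=status.get_state();p=np.array(s['tcp_pos']);M=R.from_quat(s['orientation'],scalar_first=True).as_matrix()
    cur=np.arctan2(M[1,0],M[0,0]);d=np.array([x,y,z])-p
    dpsi=(psi-cur+np.pi)%(2*np.pi)-np.pi
    N=R.from_euler('z',psi).as_matrix()@np.diag([1,-1,-1.])
    print('t',s['clock'],'p',p.round(4),'psi',round(cur,4),'tilt',M[2,2].round(4),'gap',round(s['finger_gap'],4),'grip',round(s['grip_force'],1))
    print('before-roll units',(M.T@d/.04).round(3),'| after-roll',(N.T@d/.04).round(3),'| roll',round(-np.degrees(dpsi)/10,3))
if __name__=='__main__': plan(*map(float,sys.argv[1:5]))
E
python3 plan.py .42 -.1 .28 .41; python3 plan.py .463 .383 .25 2.242
```

```text
t 0.15 p [ 0.229  -0.5271  0.3032] psi 0.4098 tilt -1.0 gap 0.0854 grip 0.0
before-roll units [ 8.634 -7.891  0.593] | after-roll [ 8.636 -7.89   0.581] | roll -0.001
t 0.15 p [ 0.229  -0.5271  0.3032] psi 0.4098 tilt -1.0 gap 0.0854 grip 0.0
before-roll units [ 14.431 -18.537   1.359] | after-roll [14.179 18.732  1.331] | roll -10.498
```

```bash
python3 -m handwheel '{"deltas":[[0.46,0.4,-0.35,0.05,0],[0.46,0.72,-0.66,0.05,0],[0.46,0.72,-0.66,0.05,0],[0.46,0.72,-0.66,0.05,0],[0.46,0.72,-0.66,0.05,0],[0.46,0.72,-0.66,0.05,0],[0.46,0.72,-0.66,0.05,0],[0.46,0.72,-0.66,0.05,0],[0.46,0.72,-0.66,0.05,0],[0.46,0.72,-0.66,0.05,0],[0.46,0.72,-0.66,0.05,0],[0.46,0.72,-0.66,0.05,0],[0.46,0.2,-0.2,0,0]]}' 40; python3 plan.py .463 .383 .25 2.242
```

```text
clock: 1.78
tcp_pos: [0.4174, -0.1034, 0.2796]
orientation: [-0.0, 0.979, 0.205, -0.0]
wrist_force: [0.5, -0.7, -0.6]
finger_gap: 0.0624
grip_force: 0.0
t 1.775 p [ 0.4174 -0.1034  0.2796] psi 0.4127 tilt -1.0 gap 0.0624 grip 0.0
before-roll units [  5.923 -10.681   0.742] | after-roll [8.813 8.456 0.74 ] | roll -10.481
```

```bash
python3 -m handwheel '{"deltas":[[0.46,0.455,-0.82,0.055,0],[0.46,0.455,-0.82,0.055,0],[0.46,0.455,-0.82,0.055,0],[0.46,0.455,-0.82,0.055,0],[0.46,0.455,-0.82,0.055,0],[0.46,0.455,-0.82,0.055,0],[0.46,0.455,-0.82,0.055,0],[0.46,0.455,-0.82,0.055,0],[0.46,0.455,-0.82,0.055,0],[0.46,0.455,-0.82,0.055,0],[0.46,0.455,-0.82,0.055,0],[0.46,0.455,-0.82,0.055,0],[0.46,0.455,-0.82,0.055,0],[0.46,0,0,0,-1],[0.46,0,0,0,-1],[0.46,0,0,0,-1],[0.46,0,0,0,-1],[0.46,0,0,0,-1],[0.46,0,0,0,-1],[0.46,0,0,0,-1]]}' && python3 -m handwheel '{"deltas":[[0.46,0,0,0,-1],[0.46,0,0,0,-1],[0.46,0,0,0,-1],[0.46,0,0,0,-0.48],[0.46,0,0,0,0]]}'; python3 plan.py .463 .383 .25 2.242
python3 -c "
from h import *
c=cam('wrist','w1.png');print(c['origin'])"
```

```text
clock: 4.28
tcp_pos: [0.4811, 0.3421, 0.2518]
orientation: [-0.014, 0.66, 0.751, 0.005]
wrist_force: [-0.1, 0.7, -0.8]
finger_gap: 0.0626
grip_force: 0.0
clock: 4.9
tcp_pos: [0.481, 0.3423, 0.2518]
orientation: [-0.012, 0.408, 0.913, 0.009]
wrist_force: [-0.3, -0.4, 0.3]
finger_gap: 0.062
grip_force: 0.0
t 4.9 p [0.481  0.3423 0.2518] psi 2.3002 tilt -0.9995 gap 0.062 grip 0.0
before-roll units [1.057 0.343 0.08 ] | after-roll [1.077 0.281 0.046] | roll 0.333
[0.43764239 0.39305195 0.3241857 ]
```

View pics/w1.png

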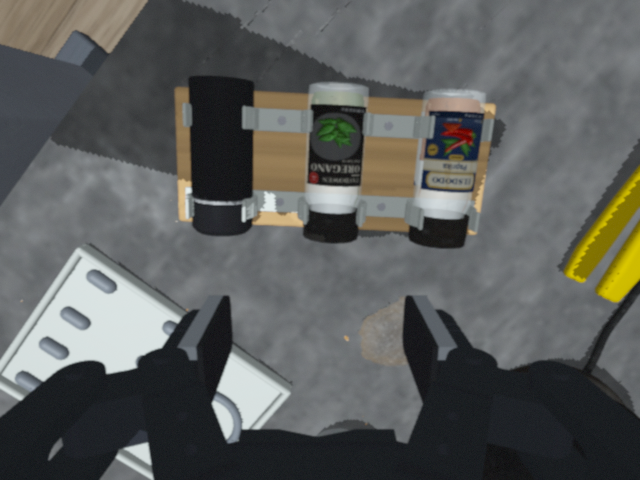

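Run:
```python
from h import *
np.set_printoptions(precision=4,suppress=True)
print(status.get_state()['joint_pos'])
c=load('wrist')
# strips centres between clips at z~.01: upper (281,121),(390,126); lower (283,205),(386,207)
S=np.array([atz(c,*p,.011) for p in[(281,121),(390,126),(283,205),(387,207)]])
print(S, 'mid',S.mean(0),'sep',np.linalg.norm(S[0]-S[2]),np.linalg.norm(S[1]-S[3]),np.linalg.norm(S[0]-S[1]))
print('depthpts',[pt(c,*p) for p in[(281,121),(390,126),(283,205),(387,207),(280,160)]])
for n,r,l,rr in(('mill',160,190,253),('herb',163,308,366),('spice',167,423,482)):
    print(n,atz(c,(l+rr)/2,r,.030),'depth top',pt(c,(l+rr)//2,r))
e=[atz(c,*p,.011) for p in[(281,121),(390,126),(283,205),(387,207)]]
v=e[1]-e[0]+e[3]-e[2];print('rack x yaw',np.arctan2(v[1],v[0])-np.pi/2)
```

```text
[ 0.4707  0.3603 -0.0153  1.1959  0.0309  1.3128]
[[0.4161 0.3815 0.011 ]
 [0.4775 0.4317 0.011 ]
 [0.4573 0.3356 0.011 ]
 [0.5177 0.3873 0.011 ]] mid [0.4671 0.384  0.011 ] sep 0.061708301483237936 0.059863523047089605 0.07938078385339521
depthpts [array([0.4161, 0.3815, 0.0116]), array([0.4773, 0.4315, 0.0132]), array([0.4574, 0.3353, 0.0091]), array([0.5179, 0.3873, 0.01  ]), array([0.4336, 0.3594, 0.0066])]
mill [0.4035 0.3347 0.03  ] depth top [0.4058 0.3388 0.0516]
herb [0.4649 0.3868 0.03  ] depth top [0.463  0.3872 0.0505]
spice [0.5273 0.4387 0.03  ] depth top [0.5211 0.4354 0.0498]
rack x yaw -0.8741430415066245
```

```bash
sed -i "s/p=np.array(s\['tcp_pos'\]);M=\(.*\)$/M=\1;p=np.array(s['tcp_pos'])+.054*M[:,2]/" plan.py; sed -i "s/'p',p/'grasp',p/" plan.py; python3 plan.py .4645 .385 .1 2.247
```

```text
t 4.95 grasp [0.4801 0.3438 0.1979] psi 2.2996 tilt -0.9995 gap 0.0624 grip 0.0
before-roll units [0.954 0.376 2.481] | after-roll [1.047 0.339 2.448] | roll 0.301
```

```bash
python3 -m handwheel '{"deltas":[[0.46,0.5,0.18,0,0],[0.46,0.45,0.18,0.3,0],[0.46,0,0,0.5,0.3],[0.46,0,0,0.6,0],[0.46,0,0,0.6,0],[0.46,0,0,0.45,0],[0.46,0,0,0,0],[0.46,0,0,0,0]]}' ; python3 plan.py .4645 .385 .033 2.247
```

```text
clock: 5.95
tcp_pos: [0.4643, 0.3843, 0.1556]
orientation: [-0.012, 0.431, 0.902, 0.009]
wrist_force: [-0.4, 0.3, -0.2]
finger_gap: 0.0623
grip_force: 0.0
t 5.95 grasp [0.4635 0.3858 0.1017] psi 2.2503 tilt -0.9995 gap 0.0623 grip 0.0
before-roll units [-0.084 -0.005  1.715] | after-roll [-0.031  0.006  1.717] | roll 0.019
```

```bash
python3 -m handwheel '{"deltas":[[0.46,0,0,0.35,0],[0.46,0,0,0.35,0],[0.46,0,0,0.35,0],[0.46,0,0,0.3,0],[0.46,0,0,0.2,0],[0.46,0,0,0.16,0],[0.46,0,0,0,0],[-0.3,0,0,0,0],[-0.3,0,0,0,0],[-0.3,0,0,0,0],[-0.3,0,0,0,0],[-0.3,0,0,0,0]]}' 45; python3 plan.py .4645 .385 .1 2.247
```

```text
clock: 7.45
tcp_pos: [0.4635, 0.3854, 0.0877]
orientation: [-0.012, 0.431, 0.902, 0.009]
wrist_force: [-2.3, -1.5, 6.2]
finger_gap: 0.0395
grip_force: 45.5
t 7.45 grasp [0.4628 0.3869 0.0338] psi 2.2495 tilt -0.9995 gap 0.0395 grip 45.5
before-roll units [-0.013  0.015 -1.657] | after-roll [-0.063  0.004 -1.656] | roll 0.015
```

```bash
python3 -m handwheel '{"deltas":[[-0.3,0,0,-0.15,0],[-0.3,0,0,-0.15,0],[-0.3,0,0,-0.15,0],[-0.3,0,0,-0.15,0],[-0.3,0,0,-0.2,0],[-0.3,0,0,-0.3,0],[-0.3,0,0,-0.4,0],[-0.3,0,0,-0.5,0],[-0.3,0,0,-0.5,0],[-0.3,0,0,-0.3,0],[-0.3,0,0,0,0]]}'; python3 plan.py .4258 .1352 .14 3.198
python3 -c "
from h import *
cam('wrist','w2.png')"
```

```text
clock: 8.82
tcp_pos: [0.4661, 0.3829, 0.2008]
orientation: [-0.011, 0.431, 0.902, 0.011]
wrist_force: [0.2, 0.2, -2.1]
finger_gap: 0.0395
grip_force: 47.1
t 8.825 grasp [0.4655 0.3844 0.1468] psi 2.2496 tilt -0.9995 gap 0.0395 grip 47.1
before-roll units [-4.230e+00 -4.685e+00 -2.000e-03] | after-roll [ 1.343 -6.165  0.171] | roll -5.434
```

View pics/w2.png

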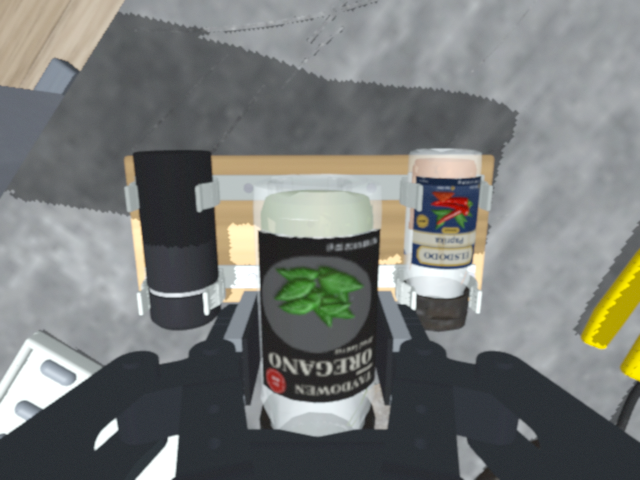

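```bash
python3 plan.py .4236 .1722 .12 3.198
```

```text
t 8.875 grasp [0.4649 0.3841 0.1457] psi 2.2495 tilt -0.9995 gap 0.0396 grip 47.1
before-roll units [-3.493 -4.133  0.504] | after-roll [ 1.329 -5.231  0.641] | roll -5.434
```

```bash
python3 -m handwheel '{"deltas":[[-0.3,-0.25,-0.3,0,0],[-0.3,-0.54,-0.64,0,0],[-0.3,-0.54,-0.64,0,0],[-0.3,-0.54,-0.64,0,0],[-0.3,-0.54,-0.64,0,0],[-0.3,-0.54,-0.64,0,0],[-0.3,-0.54,-0.64,0,0],[-0.3,0,0,0,-0.9],[-0.3,0,0,0,-0.9],[-0.3,0,0,0,-0.9],[-0.3,0,0,0,-0.9],[-0.3,0,0,0,-0.9],[-0.3,0,0,0,-0.9],[-0.3,0,0,0.3,0],[-0.3,0,0,0.3,0],[-0.3,0,0,0,0],[-0.3,0,0,0,0]]}'; python3 plan.py .4236 .1722 .055 3.198
```

```text
clock: 11.0
tcp_pos: [0.4233, 0.1704, 0.1695]
orientation: [-0.007, -0.025, 1.0, 0.014]
wrist_force: [0.3, -0.1, -1.4]
finger_gap: 0.0397
grip_force: 47.2
t 11.0 grasp [0.4225 0.1719 0.1155] psi -3.0918 tilt -0.9995 gap 0.0397 grip 47.2
before-roll units [-0.048 -0.036  1.511] | after-roll [-0.027  0.007  1.512] | roll -0.038
```

```bash
python3 -m handwheel '{"deltas":[[-0.3,-0.05,-0.03,0.3,0],[-0.3,0,0,0.4,0],[-0.3,0,0,0.4,0],[-0.3,0,0,0.3,0],[-0.3,0,0,0.11,0],[-0.3,0,0,0,0],[-0.3,0,0,0,0]]}'; python3 plan.py .4236 .1722 .0315 3.198
```

```text
clock: 11.88
tcp_pos: [0.4251, 0.1711, 0.1097]
orientation: [-0.006, -0.025, 1.0, 0.014]
wrist_force: [-0.4, 0.1, -0.5]
finger_gap: 0.0397
grip_force: 47.2
t 11.875 grasp [0.4244 0.1726 0.0558] psi -3.0911 tilt -0.9995 gap 0.0397 grip 47.2
before-roll units [ 0.013 -0.027  0.606] | after-roll [ 0.02  -0.009  0.607] | roll -0.034
```

```bash
python3 -m handwheel '{"deltas":[[-0.3,0,-0.02,0.12,0],[-0.3,0,0,0.12,0],[-0.3,0,0,0.12,0],[-0.3,0,0,0.08,0],[-0.3,0,0,0.05,0],[-0.3,0,0,0.05,0],[-0.3,0,0,0.03,0],[-0.3,0,0,0,0]]}'; python3 plan.py .4236 .1722 .0315 3.198
```

```text
clock: 12.88
tcp_pos: [0.4244, 0.1708, 0.0864]
orientation: [-0.007, -0.025, 1.0, 0.014]
wrist_force: [0.1, -1.1, -0.1]
finger_gap: 0.0399
grip_force: 47.2
t 12.875 grasp [0.4236 0.1723 0.0324] psi -3.0911 tilt -0.9995 gap 0.0399 grip 47.2
before-roll units [-0.    -0.004  0.024] | after-roll [-0.    -0.003  0.024] | roll -0.034
```

```bash
python3 -m handwheel '{"deltas":[[-0.3,0,0,0.03,0],[-0.3,0,0,0,0],[-0.3,0,0,0.03,0],[-0.3,0,0,0,0]]}'; python3 plan.py .4236 .1722 .0315 3.198
python3 -c "
from h import *
c=cam('side');im=c['frame'][:,:,::-1][225:325,250:400]
cv2.imwrite('pics/s2.png',cv2.resize(im,None,fx=5,fy=5,interpolation=cv2.INTER_CUBIC))"
```

```text
clock: 13.38
tcp_pos: [0.4248, 0.1709, 0.0848]
orientation: [-0.006, -0.025, 1.0, 0.014]
wrist_force: [-0.7, -1.4, 5.0]
finger_gap: 0.0397
grip_force: 48.1
t 13.375 grasp [0.4241 0.1724 0.0308] psi -3.0912 tilt -0.9995 gap 0.0397 grip 48.1
before-roll units [ 0.013 -0.004 -0.018] | after-roll [ 0.013 -0.005 -0.018] | roll -0.034
```

View pics/s2.png

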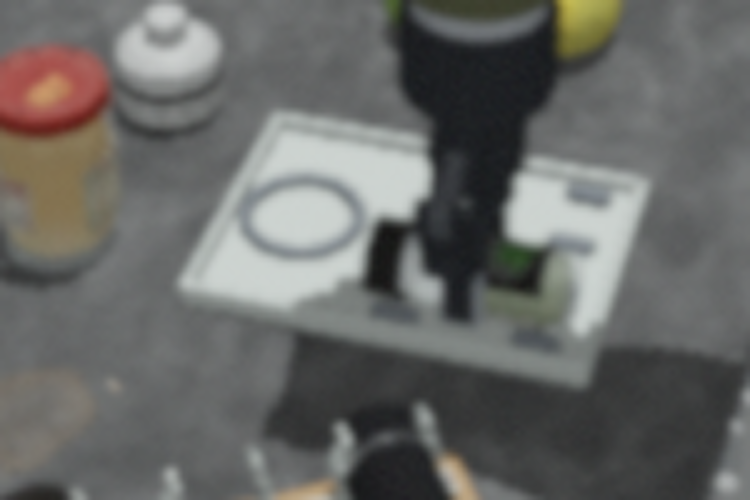

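The side crop shows the jar lying in the near cradle between its bumpers, fingers inside the rim, and contact is felt (5 N). I'll open slightly and rise.

```bash
python3 -m handwheel '{"deltas":[[0.0,0,0,0,0],[0.1,0,0,0,0],[0.12,0,0,0,0],[0.12,0,0,-0.1,0],[0.12,0,0,-0.2,0],[0.12,0,0,-0.3,0],[0.12,0,0,-0.5,0],[0.12,0,0,-0.6,0],[0.12,0,0,-0.6,0],[0.12,0,0,-0.6,0],[0.12,0,0,0,0]]}'
python3 - <<'E'
from h import *
np.set_printoptions(precision=4,suppress=True)
c=cam('wrist','w3.png');P=cloud(c)
print(c['origin'])
t=cam('top');
for n,c in(('w',load('wrist')),('t',t)):
    Q=cloud(c).reshape(-1,3)
    k=(Q[:,2]>.025)&(Q[:,2]<.06)&(np.hypot(*(Q[:,:2]-[.4236,.1722]).T)<.065)
    p=Q[k];print(n,k.sum(),p.mean(0) if k.sum() else '',p.min(0),p.max(0))
s=cloud(t)
for n,b in(('lemon',(.445,-.062)),('lime',(.527,-.052))):
    Q=s.reshape(-1,3);k=(np.hypot(*(Q[:,:2]-b).T)<.05)&(Q[:,2]>.012)&(Q[:,2]<.07);print(n,Q[k].mean(0),k.sum())
E
```

```text
clock: 14.8
tcp_pos: [0.4274, 0.168, 0.2025]
orientation: [-0.004, -0.025, 1.0, 0.014]
wrist_force: [0.6, 0.6, 0.4]
finger_gap: 0.048
grip_force: 0.0
[0.3602 0.1623 0.2733]
w 11380 [0.424  0.1723 0.0431] [0.3744 0.1508 0.025 ] [0.4804 0.1954 0.0498]Traceback (most recent call last):
  File "<stdin>", line 9, in <module>
    return umr_minimum(a, axis, None, out, keepdims, initial, where)
ValueError: zero-size array to reduction operation minimum which has no identity
```

View pics/w3.png

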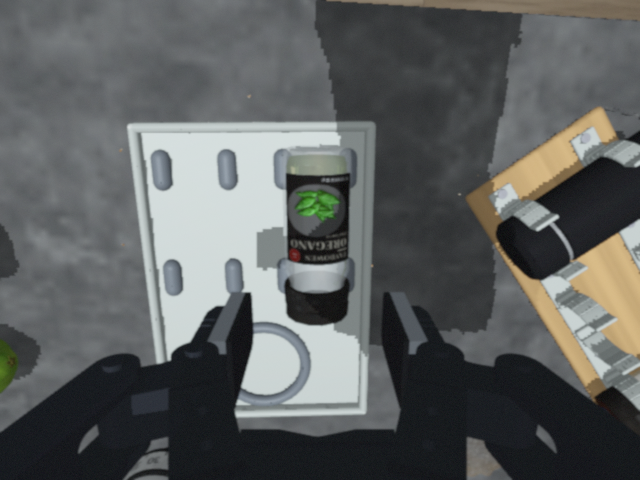

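The wrist view shows the herb jar seated in its cradle at (317,235), with the ring free. Next is the lemon.

```bash
python3 plan.py .4455 -.063 .16 4.1416
```

```text
t 14.9 grasp [0.4254 0.1692 0.1463] psi -3.0911 tilt -0.9995 gap 0.0481 grip 0.0
before-roll units [-0.206 -5.811 -0.511] | after-roll [ 4.613 -3.56  -0.342] | roll -5.44
```

```bash
python3 -m handwheel '{"deltas":[[0.5,0,-0.4,-0.2,0],[0.8,-0.03,-0.7,-0.2,0],[0.8,-0.03,-0.8,0,0],[0.8,-0.03,-0.8,0,0],[0.8,-0.03,-0.8,0,0],[0.8,-0.03,-0.8,0,0],[0.8,-0.03,-0.8,0,0],[0.8,-0.03,-0.7,0,0],[0.8,0,0,0,-0.9],[0.8,0,0,0,-0.9],[0.8,0,0,0,-0.9],[0.8,0,0,0,-0.9],[0.8,0,0,0,-0.9],[0.8,0,0,0,-0.9],[0.8,0,0,0,0]]}'
python3 plan.py .4455 -.063 .16 4.1416
python3 - <<'E'
from h import *
c=cam('wrist','w4.png');Q=cloud(c)
np.set_printoptions(precision=4,suppress=True)
for n,b,r in(('lemon',(.4455,-.063),.05),('lime',(.527,-.052),.04)):
    for z in(.012,.02,.03):
        k=(np.hypot(*np.moveaxis(Q[...,:2]-b,-1,0))<r)&(Q[...,2]>z)&(Q[...,2]<.065)
        p=Q[k][:,:2]
        (cx,cy),(w,h),a=cv2.minAreaRect(p.astype(np.float32)*1000);V=np.linalg.eigh(np.cov(p.T))[1]
        print(n,z,k.sum(),p.mean(0),'rect',cx,cy,w,h,a,'pca',np.arctan2(V[1,1],V[0,1]),'top',Q[k][:,2].max())
E
```

```text
clock: 16.77
tcp_pos: [0.4457, -0.0645, 0.209]
orientation: [-0.0, -0.475, 0.88, 0.016]
wrist_force: [0.1, 0.2, 0.8]
finger_gap: 0.0768
grip_force: 0.0
t 16.775 grasp [ 0.4448 -0.063   0.155 ] psi -2.1514 tilt -0.9995 gap 0.0768 grip 0.0
before-roll units [-0.012 -0.01  -0.125] | after-roll [-0.01  -0.014 -0.125] | roll -0.056
lemon 0.012 7241 [ 0.4445 -0.0697] rect 447.2785339355469 -65.81309509277344 58.82011413574219 59.711082458496094 9.870047569274902 pca 0.9940191993406345 top 0.05382100559967981
lemon 0.02 7241 [ 0.4445 -0.0697] rect 447.2785339355469 -65.81309509277344 58.82011413574219 59.711082458496094 9.870047569274902 pca 0.9940191993406345 top 0.05382100559967981
lemon 0.03 6991 [ 0.445  -0.0691] rect 447.6047058105469 -65.41339111328125 58.04046630859375 59.03532791137695 9.870047569274902 pca 1.0058091353411287 top 0.05382100559967981
lime 0.012 3269 [ 0.5221 -0.0559] rect 526.4505004882812 -53.29045486450195 35.04880142211914 56.038673400878906 7.630660533905029 pca 1.7100037573054396 top 0.04677111731423633
lime 0.02 3198 [ 0.5223 -0.0558] rect 526.4505004882812 -53.29045486450195 35.04880142211914 56.038673400878906 7.630660533905029 pca 1.7157019726571887 top 0.04677111731423633
lime 0.03 2507 [ 0.523  -0.0541] rect 526.9037475585938 -53.042171478271484 34.08427429199219 50.36726379394531 7.630660533905029 pca 1.6207784469995379 top 0.04677111731423633
```

View pics/w4.png

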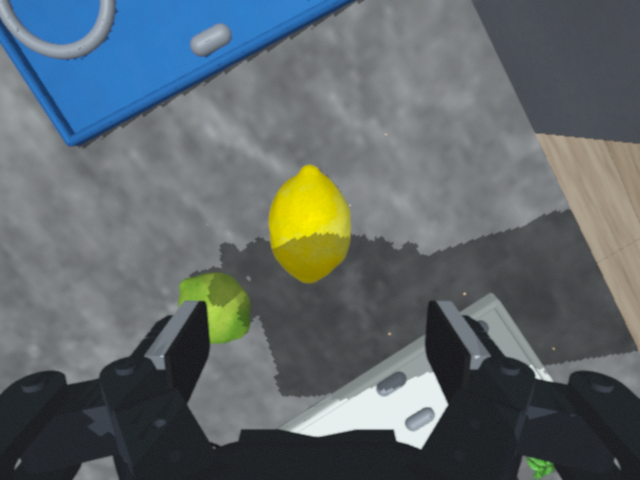

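The wrist view shows the lemon upright in the picture, from (312,166) to (309,283), so its long axis lies along tool x. The lime is to the left at (220,308).

```bash
python3 - <<'E'
from h import *
np.set_printoptions(precision=4,suppress=True)
c=load('wrist');t=load('top')
L=atz(c,310,223,.026);l=atz(c,217,308,.022);print(L,l, 'ends',atz(c,312,166,.026),atz(c,309,283,.026))
a=-2.1514;x=np.array([np.cos(a),np.sin(a)]);y=np.array([np.sin(a),-np.cos(a)])
for q in(l[:2],np.array([.529,-.052])): d=q-L[:2];print('lime rel tool x,y',d@x,d@y)
E
python3 plan.py .447 -.065 .03 4.14
```

```text
[ 0.4459 -0.0668  0.026 ] [ 0.5316 -0.0512  0.022 ] ends [ 0.4253 -0.0958  0.026 ] [ 0.469  -0.0332  0.026 ]
lime rel tool x,y -0.060063138573273826 -0.06299962961450549
lime rel tool x,y -0.057955070703941576 -0.06133200761665124
t 16.825 grasp [ 0.4449 -0.0629  0.155 ] psi -2.1526 tilt -0.9995 gap 0.0772 grip 0.0
before-roll units [ 0.061 -0.16   3.122] | after-roll [ 0.015 -0.072  3.126] | roll -0.054
```

```bash
python3 -m handwheel '{"deltas":[[0.8,0.06,-0.15,0.4,0],[0.8,0,0,0.5,0],[0.8,0,0,0.5,0],[0.8,0,0,0.5,0],[0.8,0,0,0.5,0],[0.8,0,0,0.4,0],[0.8,0,0,0.3,0],[0.8,0,0,0,0],[0.3,0,0,0,0],[0.1,0,0,0,0],[0.0,0,0,0,0],[0,0,0,0,0],[0,0,0,0,0]]}' 30;python3 plan.py .447 -.065 .1 4.14
```

```text
clock: 18.45
tcp_pos: [0.4486, -0.0659, 0.0862]
orientation: [0.001, -0.476, 0.879, 0.015]
wrist_force: [-1.5, 0.2, 5.9]
finger_gap: 0.0488
grip_force: 30.7
t 18.45 grasp [ 0.4479 -0.0645  0.0322] psi -2.1491 tilt -0.9995 gap 0.0488 grip 30.7
before-roll units [-0.003  0.055 -1.695] | after-roll [ 0.023  0.012 -1.695] | roll -0.034
```

```bash
python3 -m handwheel '{"deltas":[[0,0,0,-0.2,0],[0,0,0,-0.4,0],[0,0,0,-0.6,0],[0,0,0,-0.6,0],[0,0,0,-0.6,0],[0,0,0,0,0.8],[0,0,0,0,0.9],[0,0,0,0,0.9],[0,0,0,0,0.9],[0,0,0,0,0.9],[0,0,0,0,0.94],[0,0,0,0,0]]}' ;python3 plan.py .531 .14 .12 3.2
```

```text
clock: 19.95
tcp_pos: [0.4496, -0.0684, 0.1815]
orientation: [-0.007, -0.031, 0.999, 0.014]
wrist_force: [0.5, -0.2, -1.3]
finger_gap: 0.0486
grip_force: 31.4
t 19.95 grasp [ 0.4489 -0.067   0.1276] psi -3.0789 tilt -0.9995 gap 0.0486 grip 31.4
before-roll units [-2.375  5.029  0.302] | after-roll [-2.351  5.045  0.189] | roll 0.025
```

```bash
python3 -m handwheel '{"deltas":[[0,-0.15,0.33,0,0],[0,-0.28,0.6,0,0],[0,-0.28,0.6,0,0],[0,-0.28,0.6,0,0],[0,-0.28,0.6,0,0],[0,-0.28,0.6,0,0],[0,-0.28,0.6,0,0],[0,-0.28,0.6,0,0],[0,-0.25,0.5,0,0],[0,0,0,0,0],[0,0,0,0,0]]}' ;python3 plan.py .531 .14 .048 3.2
```

```text
clock: 21.32
tcp_pos: [0.5313, 0.1381, 0.1854]
orientation: [-0.007, -0.031, 0.999, 0.014]
wrist_force: [0.8, 0.4, -0.6]
finger_gap: 0.0486
grip_force: 31.4
t 21.325 grasp [0.5304 0.1395 0.1315] psi -3.0799 tilt -0.9995 gap 0.0486 grip 31.4
before-roll units [-0.043 -0.048  2.086] | after-roll [-0.015  0.011  2.087] | roll 0.019
```

```bash
python3 -m handwheel '{"deltas":[[0,-0.04,-0.05,0.4,0],[0,0,0,0.5,0],[0,0,0,0.5,0],[0,0,0,0.4,0],[0,0,0,0.28,0],[0,0,0,0,0],[0,0,0,0.06,0],[0,0,0,0.06,0],[0,0,0,0.05,0],[0,0,0,0,0]]}' ;python3 plan.py .531 .14 .036 3.2
```

```text
clock: 22.58
tcp_pos: [0.532, 0.1387, 0.0956]
orientation: [-0.007, -0.03, 0.999, 0.014]
wrist_force: [-0.2, -0.6, -1.5]
finger_gap: 0.0487
grip_force: 31.4
t 22.575 grasp [0.5312 0.1402 0.0417] psi -3.0805 tilt -0.9995 gap 0.0487 grip 31.4
before-roll units [ 0.004 -0.008  0.141] | after-roll [ 0.006 -0.004  0.142] | roll 0.015
```

```bash
python3 -m handwheel '{"deltas":[[0,0,0,0.05,0],[0,0,0,0,0]]}'|grep -E "wrist|tcp";python3 -m handwheel '{"deltas":[[0,0,0,0.04,0],[0,0,0,0,0]]}'|grep -E "wrist|tcp";python3 -m handwheel '{"deltas":[[0,0,0,0.04,0],[0,0,0,0,0]]}'|grep -E "wrist|tcp"
```

```text
tcp_pos: [0.5319, 0.1387, 0.0935]
wrist_force: [0.2, -0.3, -0.6]
tcp_pos: [0.5319, 0.1388, 0.0924]
wrist_force: [-1.5, -0.0, 2.9]
tcp_pos: [0.5316, 0.1388, 0.0921]
wrist_force: [-6.9, -0.9, 13.6]
```

```bash
python3 -m handwheel '{"deltas":[[0,0,0,-0.04,0],[0,0,0,0,0],[0.25,0,0,0,0],[0.35,0,0,0,0],[0.45,0,0,0,0],[0.45,0,0,0,0],[0.45,0,0,-0.2,0],[0.45,0,0,-0.4,0],[0.45,0,0,-0.6,0],[0.45,0,0,-0.6,0],[0.45,0,0,-0.6,0],[0.45,0,0,-0.3,0],[0.45,0,0,0,0]]}'
python3 -c "
from h import *
c=cam('wrist','w5.png');Q=cloud(c).reshape(-1,3);k=(np.hypot(*(Q[:,:2]-[.529,.14]).T)<.05)&(Q[:,2]>.025)&(Q[:,2]<.08);print(Q[k].min(0),Q[k].max(0),k.sum())"
python3 plan.py .525 .434 .1 2.247
```

```text
clock: 24.95
tcp_pos: [0.5342, 0.1358, 0.2013]
orientation: [-0.006, -0.03, 0.999, 0.014]
wrist_force: [-0.2, 0.8, 0.3]
finger_gap: 0.0623
grip_force: 0.0
[0.49231455 0.11492473 0.02912881] [0.56933158 0.16600592 0.05975932] 8018
t 25.0 grasp [0.5329 0.1373 0.1463] psi -3.0806 tilt -0.9995 gap 0.0621 grip 0.0
before-roll units [-0.269  7.381  1.364] | after-roll [5.91  4.489 1.157] | roll 5.475
```

View pics/w5.png

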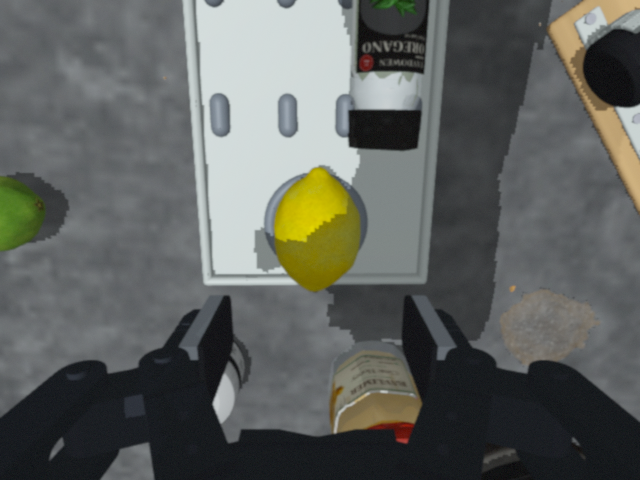

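The lemon sits in the white cup, centred at (318,228) in the picture. Next is the spice jar.

```bash
python3 -m handwheel '{"deltas":[[0.46,-0.02,0.4,0,0],[0.46,-0.03,0.7,0,0],[0.46,-0.03,0.7,0,0],[0.46,-0.03,0.7,0,0],[0.46,-0.03,0.7,0,0],[0.46,-0.03,0.7,0,0],[0.46,-0.03,0.7,0,0],[0.46,-0.03,0.7,0,0],[0.46,-0.03,0.7,0,0],[0.46,-0.03,0.7,0,0],[0.46,-0.03,0.68,0,0],[0.46,0,0,0,0.9],[0.46,0,0,0,0.9],[0.46,0,0,0,0.9],[0.46,0,0,0,0.9],[0.46,0,0,0,0.9],[0.46,0,0,0,0.9],[0.46,0,0,0,0]]}';python3 plan.py .525 .434 .1 2.247
```

```text
clock: 27.25
tcp_pos: [0.5275, 0.4318, 0.2069]
orientation: [-0.013, 0.426, 0.905, 0.009]
wrist_force: [-0.2, -0.8, -0.8]
finger_gap: 0.0622
grip_force: 0.0
t 27.25 grasp [0.5266 0.4332 0.1529] psi 2.2624 tilt -0.9995 gap 0.0622 grip 0.0
before-roll units [-1.000e-03 -2.400e-02  1.323e+00] | after-roll [ 0.04  -0.019  1.323] | roll 0.088
```

```bash
python3 -m handwheel '{"deltas":[[0.46,0,-0.02,0.4,0.09],[0.46,0,0,0.5,0],[0.46,0,0,0.43,0],[0.46,0,0,0,0]]}' >/dev/null;python3 plan.py .5247 .434 .0355 2.247
```

```text
t 27.75 grasp [0.5247 0.4328 0.0983] psi 2.2448 tilt -0.9995 gap 0.0623 grip 0.0
before-roll units [-0.024  0.017  1.57 ] | after-roll [0.025 0.019 1.57 ] | roll -0.012
```

Run:
```python
from h import *
np.set_printoptions(precision=4,suppress=True)
c=cam('wrist','w6.png');Q=cloud(c).reshape(-1,3)
x=np.array([np.cos(-.895),np.sin(-.895)]);y=np.array([-x[1],x[0]])
for n,m in(('spice',(.5247,.434)),('herbclip',(.4645,.385))):
    X=Q[:,:2]-m;al=X@x;ac=X@y
    for lo,hi in((-.05,-.04),(-.02,0),(0,.02)):
        k=(al>lo)&(al<hi)&(abs(ac)<.03)&(Q[:,2]>.03)&(Q[:,2]<.056)
        if k.sum():print(n,lo,k.sum(),'ac',ac[k].min(),ac[k].max(),'z',Q[k,2].max(),'ac of top',ac[k][Q[k,2]>Q[k,2].max()-.002].mean())
```

```text
spice -0.05 2020 ac -0.019982204459216 0.01956025290357902 z 0.05171287527137536 ac of top -0.0006977134932889501
spice -0.02 3525 ac -0.020363062115428085 0.019998670319867635 z 0.052450419433099166 ac of top 0.00045438784570616466
spice 0 3193 ac -0.020338222617556714 0.019796745546792723 z 0.05222939294574183 ac of top 3.402441625171256e-05
```

Very well centred, so I descend and grip.

```bash
python3 -m handwheel '{"deltas":[[0.46,-0.02,0.02,0.35,0],[0.46,0,0,0.4,0],[0.46,0,0,0.35,0],[0.46,0,0,0.27,0],[0.46,0,0,0.2,0],[0.46,0,0,0,0],[-0.3,0,0,0,0],[-0.3,0,0,0,0],[-0.3,0,0,0,0],[-0.3,0,0,0,0],[-0.3,0,0,0,0]]}' 45; python3 -m handwheel '{"deltas":[[-0.3,0,0,-0.15,0],[-0.3,0,0,-0.15,0],[-0.3,0,0,-0.15,0],[-0.3,0,0,-0.15,0],[-0.3,0,0,-0.2,0],[-0.3,0,0,-0.3,0],[-0.3,0,0,-0.4,0],[-0.3,0,0,-0.5,0],[-0.3,0,0,-0.5,0],[-0.3,0,0,-0.5,0],[-0.3,0,0,-0.5,0],[-0.3,0,0,-0.1,0],[-0.3,0,0,0,0]]}'; python3 plan.py .45 .1 .17 2.247;  python3 plan.py .3948 -.2025 .12 3.0146
```

```text
clock: 29.18
tcp_pos: [0.5263, 0.4329, 0.0931]
orientation: [-0.013, 0.434, 0.901, 0.008]
wrist_force: [-3.9, -3.5, 4.4]
finger_gap: 0.0391
grip_force: 45.3
clock: 30.8
tcp_pos: [0.5298, 0.43, 0.237]
orientation: [-0.012, 0.434, 0.901, 0.01]
wrist_force: [0.6, -0.0, -1.5]
finger_gap: 0.0396
grip_force: 47.3
t 30.8 grasp [0.5291 0.4315 0.183 ] psi 2.2443 tilt -0.9995 gap 0.0396 grip 47.3
before-roll units [-5.252 -6.717  0.112] | after-roll [-5.227 -6.729  0.326] | roll -0.015
t 30.8 grasp [0.5291 0.4315 0.183 ] psi 2.2443 tilt -0.9995 gap 0.0396 grip 47.3
before-roll units [-10.338 -12.521   1.161] | after-roll [  1.323 -16.148   1.576] | roll -4.413
```

```bash
python3 plan.py .385 -.2777 .183 3.0146
```

```text
t 30.8 grasp [0.5291 0.4315 0.183 ] psi 2.2443 tilt -0.9995 gap 0.0396 grip 47.3
before-roll units [-11.606 -13.872  -0.464] | after-roll [ 1.3280e+00 -1.8044e+01  1.0000e-03] | roll -4.413
```

```bash
python3 -m handwheel '{"deltas":[[-0.3,-0.3,-0.36,0,0],[-0.3,-0.6,-0.72,0,0],[-0.3,-0.6,-0.72,0,0],[-0.3,-0.6,-0.72,0,0],[-0.3,-0.6,-0.72,0,0],[-0.3,-0.6,-0.72,0,0],[-0.3,-0.6,-0.72,0,0],[-0.3,-0.6,-0.72,0,0],[-0.3,-0.6,-0.72,0,0],[-0.3,-0.6,-0.72,0,0],[-0.3,-0.6,-0.72,0,0],[-0.3,-0.6,-0.72,0,0],[-0.3,-0.6,-0.72,0,0],[-0.3,-0.6,-0.72,0,0],[-0.3,-0.6,-0.72,0,0],[-0.3,-0.6,-0.72,0,0],[-0.3,-0.6,-0.72,0,0],[-0.3,-0.6,-0.72,0,0],[-0.3,-0.6,-0.7,0,0],[-0.3,-0.5,-0.55,0,0]]}';python3 -m handwheel '{"deltas":[[-0.3,0,0,0.2,-0.88],[-0.3,0,0,0.2,-0.88],[-0.3,0,0,0.2,-0.88],[-0.3,0,0,0.2,-0.88],[-0.3,0,0,0.2,-0.88],[-0.3,0,0,0.2,0],[-0.3,0,0,0,0]]}'; python3 plan.py .385 -.2777 .08 3.0146
```

```text
clock: 33.3
tcp_pos: [0.3849, -0.2795, 0.218]
orientation: [-0.013, 0.434, 0.901, 0.009]
wrist_force: [-0.5, 0.5, -0.7]
finger_gap: 0.0395
grip_force: 47.3
clock: 34.17
tcp_pos: [0.3844, -0.2764, 0.1697]
orientation: [-0.009, 0.066, 0.998, 0.014]
wrist_force: [-0.3, 0.4, -1.4]
finger_gap: 0.0389
grip_force: 47.2
t 34.175 grasp [ 0.3835 -0.2749  0.1158] psi 3.01 tilt -0.9995 gap 0.0389 grip 47.2
before-roll units [-0.064 -0.089  0.891] | after-roll [-0.046 -0.066  0.894] | roll -0.027
```

```bash
cat > bump.py <<'E'
from h import *
np.set_printoptions(precision=4,suppress=True)
def bump(n):
    c=cam(n);h=cv2.cvtColor(c['frame'],cv2.COLOR_RGB2HSV);Q=cloud(c)
    g=((h[...,1]<90)&(h[...,2]>60)&(Q[...,2]>.004)&(Q[...,2]<.022)).astype(np.uint8)
    N,l,st,ce=cv2.connectedComponentsWithStats(g)
    o=np.array([.430,-.2454]);a=-.127;X=np.array([np.cos(a),np.sin(a)]);Y=np.array([-X[1],X[0]])
    for i in range(1,N):
        w=atz(c,*ce[i],.012)[:2]-o
        if st[i,4]>15 and abs(w@X)<.1 and abs(w@Y)<.07: print(n,'area',st[i,4],'tray',w@X,w@Y)
bump('top');bump('wrist')
E
python3 bump.py
```

```text
top area 251 tray 0.06276530114188905 -0.000520411839837526
top area 47 tray -0.004058366015818203 0.05859030523457724
top area 49 tray -0.0044113124971280155 0.01758978120742052
top area 50 tray -0.004439247113881098 -0.01708661517856777
top area 53 tray -0.07555077095877218 0.058832346205077
top area 49 tray -0.07551180998362889 0.017956097493855155
top area 51 tray -0.0765364278911387 -0.016858894541970752
wrist area 88 tray -0.08515769838991626 -0.060039247969341916
wrist area 63 tray -0.08622372937171703 -0.02386608486125287
wrist area 833 tray -0.07466943571438267 0.015683956108078642
wrist area 872 tray -0.07452197341678904 0.055983925966584754
wrist area 274 tray -0.010261852827334845 0.016364624963943038
wrist area 704 tray -0.0036894102515955037 0.05564536869189161
```

```bash
python3 -m handwheel '{"deltas":[[-0.3,-0.06,-0.09,0.3,0],[-0.3,0,0,0.4,0],[-0.3,0,0,0.4,0],[-0.3,0,0,0.3,0],[-0.3,0,0,0.2,0],[-0.3,0,0,0,0]]}'; python3 plan.py .385 -.2783 .036 3.0146
```

```text
clock: 35.02
tcp_pos: [0.3856, -0.2789, 0.1061]
orientation: [-0.009, 0.065, 0.998, 0.014]
wrist_force: [0.1, -0.2, -1.1]
finger_gap: 0.0392
grip_force: 47.2
t 35.025 grasp [ 0.3848 -0.2773  0.0521] psi 3.0123 tilt -0.9995 gap 0.0392 grip 47.2
before-roll units [-0.016 -0.034  0.401] | after-roll [-0.008 -0.023  0.402] | roll -0.013
```

```bash
python3 -m handwheel '{"deltas":[[-0.3,-0.01,-0.03,0.1,0],[-0.3,0,0,0.1,0],[-0.3,0,0,0.08,0],[-0.3,0,0,0.05,0],[-0.3,0,0,0,0]]}'|grep -E "wrist|tcp"; for i in 1 ; do python3 -m handwheel '{"deltas":[[-0.3,0,0,0.04,0],[-0.3,0,0,0,0]]}'|grep -E "wrist|tcp"; python3 -m handwheel '{"deltas":[[-0.3,0,0,0.03,0],[-0.3,0,0,0,0]]}'|grep -E "wrist|tcp"; done
```

```text
tcp_pos: [0.3858, -0.2799, 0.0932]
wrist_force: [0.1, 0.7, -1.0]
tcp_pos: [0.3858, -0.2799, 0.0917]
wrist_force: [0.5, 0.3, -1.0]
tcp_pos: [0.3859, -0.2799, 0.0906]
wrist_force: [0.8, -0.3, -0.4]
```

```bash
python3 -m handwheel '{"deltas":[[-0.3,0,0,0.03,0],[-0.3,0,0,0,0]]}'|grep -E "wrist|tcp"; python3 -m handwheel '{"deltas":[[-0.3,0,0,0.03,0],[-0.3,0,0,0,0]]}'|grep -E "wrist|tcp"
```

```text
tcp_pos: [0.3861, -0.28, 0.0901]
wrist_force: [-0.7, 1.0, 5.9]
tcp_pos: [0.3861, -0.28, 0.09]
wrist_force: [-2.7, 3.0, 16.3]
```

Contact came at the expected height (grasp 36 mm up). I release.

```bash
python3 -m handwheel '{"deltas":[[-0.3,0,0,-0.03,0],[0.0,0,0,0,0],[0.1,0,0,0,0],[0.12,0,0,0,0],[0.12,0,0,-0.1,0],[0.12,0,0,-0.2,0],[0.12,0,0,-0.4,0],[0.12,0,0,-0.6,0],[0.12,0,0,-0.6,0],[0.12,0,0,-0.6,0],[0.12,0,0,-0.3,0],[0.12,0,0,0,0]]}'
python3 - <<'E'
from h import *
np.set_printoptions(precision=4,suppress=True)
c=cam('wrist','w7.png');Q=cloud(c).reshape(-1,3)-[.430,-.2454,0];a=-.127
X=Q@[np.cos(a),np.sin(a),0];Y=Q@[-np.sin(a),np.cos(a),0]
k=(abs(X+.04)<.07)&(abs(Y+.038)<.034)&(Q[:,2]>.02)&(Q[:,2]<.06)
print(k.sum(),'x',X[k].min(),X[k].max(),'y',Y[k].min(),Y[k].max(),'z',Q[k,2].max())
for s in(-.08,-.06,-.04,-.02,0):
    m=k&(abs(X-s)<.006);print(s,Y[m].min(),Y[m].max(),np.percentile(Q[m,2],95))
E
python3 plan.py .4037 .336 .17 2.247
```

```text
clock: 38.15
tcp_pos: [0.3879, -0.2833, 0.2022]
orientation: [-0.007, 0.065, 0.998, 0.013]
wrist_force: [0.8, -0.6, -0.2]
finger_gap: 0.048
grip_force: 0.0
11499 x -0.09171611078214882 0.013560278821259628 y -0.05792305081989533 -0.01723508296610541 z 0.04974934396373573
-0.08 -0.05745721073054534 -0.018218525159986527 0.04752210946730543
-0.06 -0.057781249497017184 -0.01767923760397146 0.04794372810579393
-0.04 -0.05792305081989533 -0.01736154825344955 0.04784870209533095
-0.02 -0.05774649076810983 -0.01787778386224355 0.04679862554478481
0 -0.05787582627761809 -0.017684330107352583 0.04678340028368041
t 38.2 grasp [ 0.3867 -0.2815  0.1473] psi 3.0124 tilt -0.9995 gap 0.0474 grip 0.0
before-roll units [ 1.577 15.371 -0.151] | after-roll [11.773  9.993 -0.567] | roll 4.385
```

The spice jar is seated level in the right cradle. Now the mill.

```bash
python3 -m handwheel '{"deltas":[[0.3,0.04,0.4,-0.1,0],[0.5,0.08,0.79,0,0],[0.5,0.08,0.79,0,0],[0.5,0.08,0.79,0,0],[0.5,0.08,0.79,0,0],[0.5,0.08,0.79,0,0],[0.5,0.08,0.79,0,0],[0.5,0.08,0.79,0,0],[0.5,0.08,0.79,0,0],[0.5,0.08,0.79,0,0],[0.5,0.08,0.79,0,0],[0.5,0.08,0.79,0,0],[0.5,0.08,0.79,0,0],[0.5,0.08,0.79,0,0],[0.5,0.08,0.79,0,0],[0.5,0.08,0.79,0,0],[0.5,0.08,0.79,0,0],[0.5,0.08,0.79,0,0],[0.5,0.08,0.79,0,0],[0.5,0.08,0.75,0,0]]}'>/dev/null;python3 -m handwheel '{"deltas":[[0.5,0,0,0,0.88],[0.5,0,0,0,0.88],[0.5,0,0,0.2,0.88],[0.5,0,0,0.3,0.88],[0.5,0,0,0.3,0.86],[0.5,0,0,0.3,0],[0.5,0,0,0,0]]}'; python3 plan.py .4037 .336 .1 2.247
cat > mill.py <<'E'
from h import *
np.set_printoptions(precision=4,suppress=True)
c=cam('wrist','w8.png');Q=cloud(c).reshape(-1,3)
x=np.array([np.cos(-.895),np.sin(-.895)]);y=np.array([-x[1],x[0]])
X=Q[:,:2]-[.4037,.336];al=X@x;ac=X@y
for lo,hi in((-.05,-.04),(-.02,0),(0,.02)):
    k=(al>lo)&(al<hi)&(abs(ac)<.03)&(Q[:,2]>.03)&(Q[:,2]<.058)
    if k.sum():print(lo,k.sum(),'ac',ac[k].min(),ac[k].max(),'z',Q[k,2].max())
k=(abs(ac)<.01)&(Q[:,2]>.03)&(Q[:,2]<.058)&(abs(al)<.07);print('along',al[k].min(),al[k].max())
E
python3 mill.py
```

```text
clock: 41.58
tcp_pos: [0.4031, 0.3354, 0.1768]
orientation: [-0.013, 0.431, 0.902, 0.008]
wrist_force: [-0.3, 0.5, -1.1]
finger_gap: 0.0637
grip_force: 0.0
t 41.575 grasp [0.4021 0.3368 0.1228] psi 2.2507 tilt -0.9995 gap 0.0637 grip 0.0
before-roll units [-0.057  0.017  0.568] | after-roll [-0.039  0.019  0.57 ] | roll 0.021
-0.05 1697 ac -0.0216984572628292 0.020639473567454936 z 0.05376745383632017
-0.02 2980 ac -0.021508216986494893 0.020655937747989482 z 0.05348299405864221
0 2782 ac -0.021413109507098047 0.020849661324367545 z 0.05360860799858835
along -0.05215881241797154 0.05101853680508487
```

```bash
python3 -m handwheel '{"deltas":[[0.5,-0.08,0.01,0.4,0],[0.5,0,0,0.4,0],[0.5,0,0,0.4,0],[0.5,0,0,0.35,0],[0.5,0,0,0.3,0],[0.5,0,0,0.2,0],[0.5,0,0,0.13,0],[0.5,0,0,0,0],[-0.3,0,0,0,0],[-0.3,0,0,0,0],[-0.3,0,0,0,0],[-0.3,0,0,0,0],[-0.3,0,0,0,0]]}' 50; python3 plan.py .4034 .3357 .036 2.247; python3 -m handwheel '{"deltas":[[-0.3,0,0,-0.15,0],[-0.3,0,0,-0.15,0],[-0.3,0,0,-0.15,0],[-0.3,0,0,-0.15,0],[-0.3,0,0,-0.2,0],[-0.3,0,0,-0.3,0],[-0.3,0,0,-0.4,0],[-0.3,0,0,-0.5,0],[-0.3,0,0,-0.5,0],[-0.3,0,0,-0.5,0],[-0.3,0,0,-0.5,0],[-0.3,0,0,-0.1,0],[-0.3,0,0,0,0]]}'; python3 plan.py .3949 -.2031 .17 3.0146
```

```text
clock: 43.25
tcp_pos: [0.4041, 0.3347, 0.0914]
orientation: [-0.013, 0.432, 0.902, 0.008]
wrist_force: [-4.3, -4.5, 6.9]
finger_gap: 0.0412
grip_force: 49.9
t 43.25 grasp [0.4032 0.3361 0.0374] psi 2.2477 tilt -0.9995 gap 0.0412 grip 49.9
before-roll units [-0.013 -0.002  0.034] | after-roll [-0.011 -0.002  0.034] | roll 0.004
clock: 44.88
tcp_pos: [0.4084, 0.3323, 0.2357]
orientation: [-0.012, 0.432, 0.902, 0.011]
wrist_force: [-0.6, -0.3, -2.6]
finger_gap: 0.0409
grip_force: 53.1
t 44.875 grasp [0.4078 0.3339 0.1818] psi 2.2479 tilt -0.9995 gap 0.0409 grip 53.1
before-roll units [-10.266  -8.661  -0.095] | after-roll [ -1.381 -13.358   0.294] | roll -4.393
```

```bash
python3 -m handwheel '{"deltas":[[-0.3,-0.35,-0.3,0,0],[-0.3,-0.62,-0.52,0,0],[-0.3,-0.62,-0.52,0,0],[-0.3,-0.62,-0.52,0,0],[-0.3,-0.62,-0.52,0,0],[-0.3,-0.62,-0.52,0,0],[-0.3,-0.62,-0.52,0,0],[-0.3,-0.62,-0.52,0,0],[-0.3,-0.62,-0.52,0,0],[-0.3,-0.62,-0.52,0,0],[-0.3,-0.62,-0.52,0,0],[-0.3,-0.62,-0.52,0,0],[-0.3,-0.62,-0.52,0,0],[-0.3,-0.62,-0.52,0,0],[-0.3,-0.62,-0.52,0,0],[-0.3,-0.62,-0.52,0,0],[-0.3,-0.62,-0.52,0,0],[-0.3,0,0,0,0]]}'>/dev/null;python3 -m handwheel '{"deltas":[[-0.3,0,0,0,-0.88],[-0.3,0,0,0,-0.88],[-0.3,0,0,0,-0.88],[-0.3,0,0,0.2,-0.88],[-0.3,0,0,0.2,-0.87],[-0.3,0,0,0.2,0],[-0.3,0,0,0,0]]}'; python3 plan.py .3949 -.2031 .055 3.0146
```

```text
clock: 48.0
tcp_pos: [0.3949, -0.2027, 0.1954]
orientation: [-0.009, 0.065, 0.998, 0.014]
wrist_force: [-0.3, -1.2, -1.6]
finger_gap: 0.0409
grip_force: 53.1
t 48.0 grasp [ 0.394  -0.2011  0.1414] psi 3.012 tilt -0.9995 gap 0.0409 grip 53.1
before-roll units [-0.07  -0.103  2.157] | after-roll [-0.027 -0.046  2.16 ] | roll -0.015
```

```bash
python3 -m handwheel '{"deltas":[[-0.3,-0.07,-0.1,0.4,0],[-0.3,0,0,0.5,0],[-0.3,0,0,0.5,0],[-0.3,0,0,0.4,0],[-0.3,0,0,0.25,0],[-0.3,0,0,0.1,0],[-0.3,0,0,0,0]]}'>/dev/null; python3 plan.py .3949 -.2031 .035 3.0146
```

```text
t 48.875 grasp [ 0.396  -0.204   0.0563] psi 3.0138 tilt -0.9995 gap 0.0412 grip 53.1
before-roll units [0.022 0.006 0.533] | after-roll [0.031 0.02  0.532] | roll -0.005
```

```bash
python3 -m handwheel '{"deltas":[[-0.3,0.02,0.01,0.12,0],[-0.3,0,0,0.12,0],[-0.3,0,0,0.12,0],[-0.3,0,0,0.08,0],[-0.3,0,0,0.04,0],[-0.3,0,0,0,0]]}'|grep -E "wrist|tcp"; python3 -m handwheel '{"deltas":[[-0.3,0,0,0.03,0],[-0.3,0,0,0,0]]}'|grep -E "wrist|tcp"; python3 -m handwheel '{"deltas":[[-0.3,0,0,0.03,0],[-0.3,0,0,0,0]]}'|grep -E "wrist|tcp"
```

```text
tcp_pos: [0.3956, -0.2044, 0.0908]
wrist_force: [-0.3, -0.1, -1.2]
tcp_pos: [0.3957, -0.2044, 0.0897]
wrist_force: [-0.4, -0.6, -1.0]
tcp_pos: [0.3959, -0.2045, 0.0887]
wrist_force: [0.1, 1.0, 0.7]
```

```bash
python3 -m handwheel '{"deltas":[[-0.3,0,0,0.03,0],[-0.3,0,0,0,0]]}'|grep -E "wrist|tcp"; python3 plan.py .3949 -.2031 .035 3.0146
```

```text
tcp_pos: [0.396, -0.2045, 0.0884]
wrist_force: [-2.1, 1.5, 10.4]
t 50.375 grasp [ 0.3953 -0.203   0.0344] psi 3.0142 tilt -0.9995 gap 0.0407 grip 54.7
before-roll units [ 0.01  -0.004 -0.014] | after-roll [ 0.009 -0.004 -0.014] | roll -0.002
```

```bash
python3 -m handwheel '{"deltas":[[-0.3,0,0,-0.02,0],[0.0,0,0,0,0],[0.12,0,0,0,0],[0.16,0,0,0,0],[0.16,0,0,-0.1,0],[0.16,0,0,-0.2,0],[0.16,0,0,-0.4,0],[0.16,0,0,-0.6,0],[0.16,0,0,-0.6,0],[0.16,0,0,-0.6,0],[0.16,0,0,-0.3,0],[0.16,0,0,0,0]]}'|grep -E "tcp|gap"
python3 - <<'E'
from h import *
np.set_printoptions(precision=4,suppress=True)
c=cam('wrist','w9.png');Q=cloud(c).reshape(-1,3)-[.430,-.2454,0];a=-.127
X=Q@[np.cos(a),np.sin(a),0];Y=Q@[-np.sin(a),np.cos(a),0]
for y0 in(-.038,.038):
  k=(abs(X+.04)<.07)&(abs(Y-y0)<.034)&(Q[:,2]>.02)&(Q[:,2]<.06)
  print(y0,k.sum(),'x',X[k].min(),X[k].max(),'z',Q[k,2].max())
  for s in(-.08,-.04,0):
    m=k&(abs(X-s)<.006);print(s,Y[m].min(),Y[m].max(),np.percentile(Q[m,2],95))
E
python3 plan.py .528 -.052 .15 4.65;python3 plan.py .528 -.052 .15 3.0146
```

```text
tcp_pos: [0.3977, -0.2078, 0.2009]
finger_gap: 0.0494
-0.038 11911 x -0.09167731700054522 0.013635421238450835 z 0.049418968311629674
-0.08 -0.05739982611191914 -0.017522121986061207 0.04744627363390094
-0.04 -0.055772816253722504 -0.0172727328547564 0.04787053566250595
0 -0.0566676609729683 -0.01703559577657229 0.046722232876596104
0.038 12111 x -0.09052081920399889 0.012658246532762346 z 0.05111300495891244
-0.08 0.0176194640398434 0.059054199080787406 0.049272476904894544
-0.04 0.01736461260552977 0.059706936917191165 0.04928964197192573
0 0.01775006736446951 0.059753658108884306 0.04932696316783449
t 51.925 grasp [ 0.3965 -0.206   0.1461] psi 3.0142 tilt -0.9995 gap 0.0496 grip 0.0
before-roll units [-2.768  4.239 -0.04 ] | after-roll [-4.047 -3.04  -0.099] | roll -9.373
t 51.925 grasp [ 0.3965 -0.206   0.1461] psi 3.0142 tilt -0.9995 gap 0.0496 grip 0.0
before-roll units [-2.768  4.239 -0.04 ] | after-roll [-2.772  4.235 -0.099] | roll -0.003
```

```bash
python3 -m handwheel '{"deltas":[[0.4,-0.3,0.4,0,0],[0.6,-0.45,0.7,0,0],[0.7,-0.45,0.7,0,0],[0.7,-0.45,0.7,0,0],[0.7,-0.45,0.7,0,0],[0.7,-0.45,0.7,0,0],[0.7,-0.22,0.35,0,0],[0.7,0,0,0,0],[0.7,0,0,0,0]]}'|grep tcp
python3 - <<'E'
from h import *
np.set_printoptions(precision=4,suppress=True)
c=cam('wrist');im=c['frame'][:,:,::-1]
h=cv2.cvtColor(c['frame'],cv2.COLOR_RGB2HSV)
m=((h[...,0]>30)&(h[...,0]<75)&(h[...,1]>90)).astype(np.uint8)
N,l,st,ce=cv2.connectedComponentsWithStats(m);i=1+np.argmax(st[1:,4]);print(ce[i],st[i])
uv=np.argwhere(l==i)[:,::-1]
w=np.array([atz(c,u,v,.023)[:2] for u,v in uv])
V=np.linalg.eigh(np.cov(w.T));print(w.mean(0),'yaw',np.arctan2(V[1][1,1],V[1][0,1]),4*np.sqrt(np.linalg.eigvalsh(np.cov(w.T)))/2*1.0,'top',cloud(c)[l==i][:,2].max())
r=cv2.minAreaRect((w*1000).astype(np.float32));print(r)
u,v=ce[i].astype(int);y0,x0=max(v-90,0),max(u-120,0)
cv2.imwrite('pics/lime.png',cv2.resize(im[y0:y0+180,x0:x0+240],None,fx=3,fy=3));print(x0,y0)
E
```

```text
tcp_pos: [0.5281, -0.0535, 0.202]
[311.3524 240.7471] [ 269  205   85   73 4662]
[ 0.5321 -0.0526] yaw 1.7514093421010246 [0.023  0.0264] top 0.2735368366557162
((532.4335327148438, -52.644248962402344), (47.95229721069336, 47.83107376098633), 53.49625015258789)
191 150
```

View pics/lime.png

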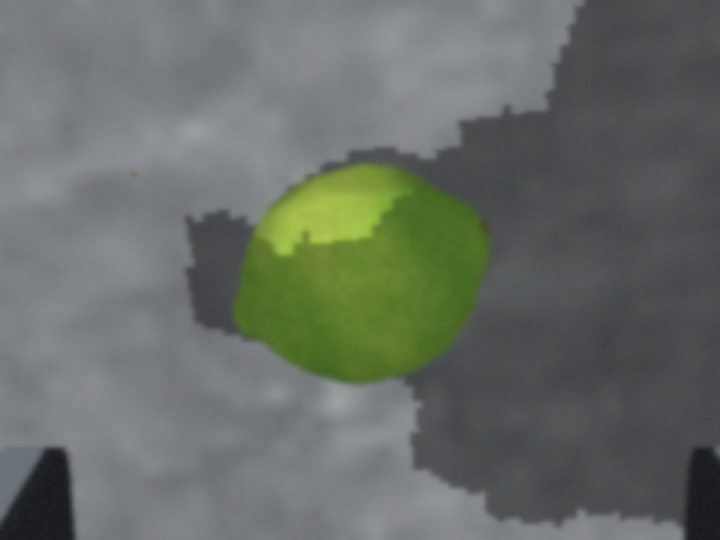

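The crop shows the lime's tips at (485,235) and (240,315), which gives a yaw of about 1.76. This agrees with the colour fit (1.75) and a centre of (0.531, -0.052).

```bash
python3 -m handwheel '{"deltas":[[0.7,0,0,0,0.9],[0.7,0,0,0,0.9],[0.7,0,0,0,0.9],[0.7,0,0,0,0.9],[0.7,0,0,0,0.9],[0.7,0,0,0,0.9],[0.7,0,0,0,0.9],[0.7,0,0,0,0.9],[0.7,0,0,0,0]]}'|grep tcp; python3 plan.py .531 -.052 .028 1.76
```

```text
tcp_pos: [0.5284, -0.0538, 0.2025]
t 54.225 grasp [ 0.5276 -0.0523  0.1486] psi 1.7574 tilt -0.9995 gap 0.0725 grip 0.0
before-roll units [-0.098  0.113  3.012] | after-roll [-0.008  0.086  3.014] | roll -0.015
```

```bash
python3 -m handwheel '{"deltas":[[0.7,-0.1,0.11,0.4,0],[0.7,0,0,0.5,0],[0.7,0,0,0.5,0],[0.7,0,0,0.5,0],[0.7,0,0,0.5,0],[0.7,0,0,0.35,0],[0.7,0,0,0.2,0],[0.7,0,0,0.06,0],[0.7,0,0,0,0],[0.3,0,0,0,0],[0,0,0,0,0],[-0.1,0,0,0,0],[-0.1,0,0,0,0],[-0.1,0,0,0,0]]}' 25;python3 plan.py .531 -.052 .13 1.76
```

```text
clock: 55.98
tcp_pos: [0.5325, -0.0529, 0.0828]
orientation: [-0.014, 0.638, 0.77, 0.006]
wrist_force: [-1.7, 0.0, 5.1]
finger_gap: 0.0437
grip_force: 25.0
t 55.975 grasp [ 0.5318 -0.0514  0.0289] psi 1.7572 tilt -0.9995 gap 0.0437 grip 25.0
before-roll units [ 0.062 -0.042 -2.528] | after-roll [-0.011 -0.022 -2.529] | roll -0.016
```

```bash
python3 -m handwheel '{"deltas":[[-0.1,0,0,-0.2,0],[-0.1,0,0,-0.4,0],[-0.1,0,0,-0.6,0],[-0.1,0,0,-0.6,0],[-0.1,0,0,-0.6,0],[-0.1,0,0,-0.2,-0.9],[-0.1,0,0,0,-0.9],[-0.1,0,0,0,-0.9],[-0.1,0,0,0,-0.9],[-0.1,0,0,0,-0.9],[-0.1,0,0,0,-0.9],[-0.1,0,0,0,-0.9],[-0.1,0,0,0,-0.9],[-0.1,0,0,0,0]]}'|grep -E "gap|grip"; python3 plan.py .4928 -.2534 .13 3.0146
```

```text
finger_gap: 0.0439
grip_force: 25.6
t 57.725 grasp [ 0.5331 -0.0542  0.1328] psi 3.0125 tilt -0.9995 gap 0.0439 grip 25.6
before-roll units [ 0.357 -5.069 -0.053] | after-roll [ 0.369 -5.068  0.07 ] | roll -0.012
```

```bash
python3 -m handwheel '{"deltas":[[-0.1,0.03,-0.37,0,0],[-0.1,0.04,-0.6,0,0],[-0.1,0.05,-0.7,0,0],[-0.1,0.05,-0.7,0,0],[-0.1,0.05,-0.7,0,0],[-0.1,0.05,-0.7,0,0],[-0.1,0.05,-0.7,0,0],[-0.1,0.04,-0.6,0,0],[-0.1,0,0,0,0],[-0.1,0,0,0,0]]}'|grep -E "gap|grip"; python3 plan.py .4928 -.2534 .045 3.0146
```

```text
finger_gap: 0.0435
grip_force: 25.6
t 58.975 grasp [ 0.4923 -0.2534  0.127 ] psi 3.0126 tilt -0.9995 gap 0.0435 grip 25.6
before-roll units [-0.049 -0.051  2.048] | after-roll [-1.100e-02  2.000e-03  2.049e+00] | roll -0.011
```

```bash
python3 -m handwheel '{"deltas":[[-0.1,-0.05,-0.05,0.4,0],[-0.1,0,0,0.5,0],[-0.1,0,0,0.5,0],[-0.1,0,0,0.4,0],[-0.1,0,0,0.2,0],[-0.1,0,0,0.1,0],[-0.1,0,0,0.07,0],[-0.1,0,0,0.05,0],[-0.1,0,0,0,0]]}'|grep -E "tcp|wrist"; python3 -m handwheel '{"deltas":[[-0.1,0,0,0.04,0],[-0.1,0,0,0,0]]}'|grep -E "wrist|tcp"; python3 -m handwheel '{"deltas":[[-0.1,0,0,0.04,0],[-0.1,0,0,0,0]]}'|grep -E "wrist|tcp"
```

```text
tcp_pos: [0.4941, -0.2548, 0.0923]
wrist_force: [-0.2, -0.2, -0.1]
tcp_pos: [0.4939, -0.2546, 0.0905]
wrist_force: [-0.2, 0.6, -0.3]
tcp_pos: [0.4942, -0.2547, 0.0892]
wrist_force: [0.3, -0.0, 2.7]
```

```bash
python3 -m handwheel '{"deltas":[[-0.1,0,0,0.01,0],[0.15,0,0,0,0],[0.3,0,0,0,0],[0.35,0,0,0,0],[0.35,0,0,-0.2,0],[0.35,0,0,-0.4,0],[0.35,0,0,-0.6,0],[0.35,0,0,-0.6,0],[0.35,0,0,-0.6,0],[0.35,0.3,0,-0.3,0],[0.35,0.5,-0.6,0,0],[0.35,0.5,-0.7,0,0],[0.35,0.5,-0.7,0,0],[0.35,0.5,-0.7,0,0],[0.35,0.4,-0.7,0,0],[0.35,0,-0.7,0,0],[0.35,0,0,0,0]]}'
python3 - <<'E'
from h import *
c=cam('top');im=c['frame'][:,:,::-1]
cv2.imwrite('pics/fin.png',cv2.resize(im[140:330,250:520],None,fx=2.9,fy=2.9,interpolation=cv2.INTER_CUBIC))
E
```

```text
clock: 62.72
tcp_pos: [0.3663, -0.4077, 0.1943]
orientation: [-0.008, 0.065, 0.998, 0.013]
wrist_force: [0.6, 0.5, -0.9]
finger_gap: 0.0578
grip_force: 0.0
```

View pics/fin.png

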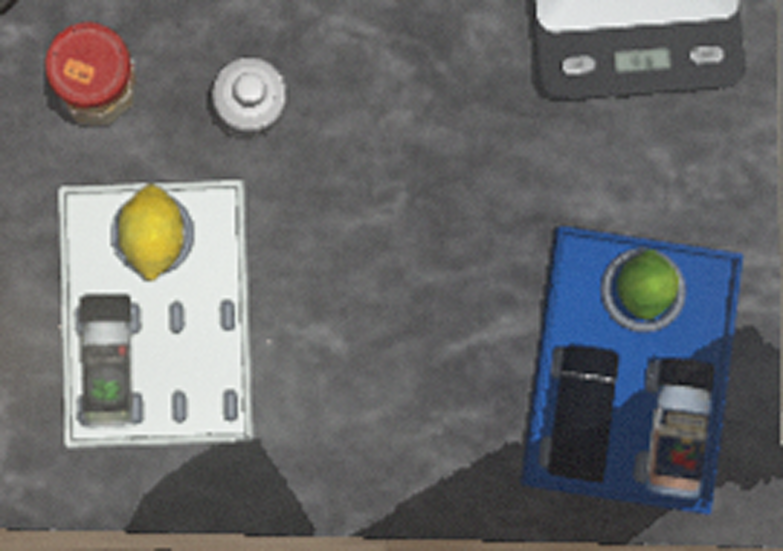

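The final view shows the lemon (152,231) and herb jar (105,360) in the white tray. The lime (647,284), mill (583,413) and spice jar (682,428) are in the blue tray. The timer and nut jar have not moved, and the arm is clear.

```bash
python3 -c "
from workcell import hand_in
print(hand_in())"
```

```text
the job is handed in; nothing more can be done
None
```

Both supper kits are made up and handed in after about 63 s: the herb jar and lemon are in the white tray, and the spice jar, salt mill and lime are in the blue tray, with the timer and red-lidded jar untouched.

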